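# Load the Gram-stain reagent carrier

### The job

Load the grey reagent carrier for the next staining run: stand each of the four white bottles in the seat that has the colour of its cap. The two amber-brown bottles with violet and red caps are undiluted stock: leave them standing where they are. Keep every bottle upright, set the bottles down rather than dropping them, and let go of them.

Things in the scene. Friction and masses are not known exactly. Their poses are not given: they have to be found in the camera images.
- violet_bottle: Loose round bottle, WHITE body, violet cap and label band, standing upright. Body 38 mm diameter, straight-sided from 0 to 60 mm height, cap 31 mm diameter from 67 to 84 mm, 50 to 100 g. Origin at the centre of its underside, z up along the bottle. Its yaw does not matter.
- yellow_bottle: Loose round bottle, WHITE body, yellow cap and label band, standing upright. Body 38 mm diameter, straight-sided from 0 to 60 mm height, cap 31 mm diameter from 67 to 84 mm, 50 to 100 g. Origin at the centre of its underside, z up along the bottle. Its yaw does not matter.
- green_bottle: Loose round bottle, WHITE body, green cap and label band, standing upright. Body 38 mm diameter, straight-sided from 0 to 60 mm height, cap 31 mm diameter from 67 to 84 mm, 50 to 100 g. Origin at the centre of its underside, z up along the bottle. Its yaw does not matter.
- red_bottle: Loose round bottle, WHITE body, red cap and label band, standing upright. Body 38 mm diameter, straight-sided from 0 to 60 mm height, cap 31 mm diameter from 67 to 84 mm, 50 to 100 g. Origin at the centre of its underside, z up along the bottle. Its yaw does not matter.
- violet_seat: Violet round open cup, one of four in a row in the grey carrier tray; takes the white bottle with the violet cap. Outer diameter 60, inner 54, height 14, floor 2 mm thick. Origin: centre of its underside, 6 mm above the bench (floor at 8 mm, rim at 20 mm). z up, y along the row, x across it. All four seats share one yaw.
- yellow_seat: Yellow round open cup, one of four in a row in the grey carrier tray; takes the white bottle with the yellow cap. Outer diameter 60, inner 54, height 14, floor 2 mm thick. Origin: centre of its underside, 6 mm above the bench (floor at 8 mm, rim at 20 mm). z up, y along the row, x across it. The carrier is fixed: 92 x 312 mm, rim 14 mm above the bench.
- green_seat: Green round open cup, one of four in a row in the grey carrier tray; takes the white bottle with the green cap. Outer diameter 60, inner 54, height 14, floor 2 mm thick. Origin: centre of its underside, 6 mm above the bench (floor at 8 mm, rim at 20 mm). z up, y along the row, x across it. Seats stand 75 mm apart; which colour sits where varies.
- red_seat: Red round open cup, one of four in a row in the grey carrier tray; takes the white bottle with the red cap. Outer diameter 60, inner 54, height 14, floor 2 mm thick. Origin: centre of its underside, 6 mm above the bench (floor at 8 mm, rim at 20 mm). z up, y along the row, x across it. The carrier has a low steel loop at each end.
- violet_stock: Look-alike that stays: loose bottle of the same shape (38 mm diameter, 84 mm high), violet cap but dark AMBER-BROWN body. Origin at the centre of its underside, z up. The six bottles start upright, over 90 mm apart centre to centre.
- red_stock: Look-alike that stays: loose bottle of the same shape (38 mm diameter, 84 mm high), red cap but dark AMBER-BROWN body. Origin at the centre of its underside, z up. The six bottles start upright, over 90 mm apart centre to centre.

How it is judged:
By the outcome, as a careful person would: the job done as asked, in the order asked, and still so for the second after the job is handed in, with the robot touching nothing.
It also fails if it takes over 96 s, if anything falls off the work surface, if the arm or the gripper's body presses on something with over 40 N, if the wrist force passes 120 N, or if a joint passes its speed limit or range.

### The arm

A 6-joint arm with a two-finger parallel gripper is mounted at the origin on the work surface. World frame = base frame: x ahead of the robot, y to its left, z up, the work surface at z = 0. Lengths are in m, angles in rad, forces in N, time in s.
With the tool pointing down it reaches from about 0.325 to 0.9 m from the base axis. Payload 3.5 kg.
Tool frame: the origin (TCP) lies midway between the tips of the shut fingers; the grasp point (between the pads) lies 19 mm behind it; x points along the fingers, y is the direction in which the jaws open and shut, and the axes are right-handed (so a half turn about x gives the same grasp; the last joint's range is limited). The gripper opens to 85 mm and grips with 20 to 120 N. Pads are 22 mm wide; open, the fingers measure 114 mm over their backs; the gripper's body (76 mm by 85 mm) begins 54 mm behind the grasp point. The pads swing forward as they close: fully open they stand 13 mm farther back than shut.
Start: joints at [-1.295, 0.276, -0.026, 1.268, 0, 1.467], TCP at [0.231, -0.581, 0.231] pointing down, gripper open.
Joint ranges: [-3.12, 3.12], [-0.85, 1.88], [-1.08, 1.24], [-1.95, 2.15], [-1.57, 1.53], [-3.14, 3.14]. Speed limits (rad/s): [2.57, 2.57, 3.14, 3.14, 3.14, 3.14].

### API

Orientations are given as a unit quaternion [x, y, z, w].
In Python, from cell import r, set_gripper, ik, vision, workorder, monitor gives the robot as it stands. The module is installed in compiled form; this text tells all that it offers. Calls block until the motion is done:
- r.goto(position, orientation): joint-space move of the TCP to a pose.
- r.line_to(position, ori=None, velocity=0.15, guard=None): straight line of the TCP; ori=None keeps the orientation; velocity is the mean speed in m/s. With guard (N) it stops when the force on the tool has changed by that much, and returns True; else False.
- r.movej(angles): joint-space move.
- set_gripper(opening): opening from 0.0 (shut) to 1.0 (fully open); the grip force is fixed at half the most; returns when the fingers have stopped.
- r.pause(seconds).
- ik(position, orientation): joint angles nearest the present ones, or None.
- vision.snapshot(name): name is "scene" or "top" or "wrist"; returns the picture (420x560x3 uint8, red, green, blue); there is no depth.
- vision.camera_model(name): a dict with "fov_y" (degrees; the focal length in pixels is half the picture's height over the tangent of half this angle, whatever the lens; pixels are square), "cx", "cy" (the principal point, pixels), "origin" and "attitude" of the camera in the world; the wrist camera has in their place "tool_from_camera" (4x4, takes a point from camera to tool coordinates, whose origin is the TCP and whose axes are the tool frame's). Camera axes: x right, y up, looking along -z (the intrinsics and any distortion apply to the point x, -y, -z); pixel columns grow to the right and rows downward; lengths in m; the calibration is good to about 2 mm. The wrist camera is an equidistant fisheye: a pixel r from the principal point sees the ray r / f radians off the axis. A picture is of the moment at which its call begins: read the wrist's pose just before it. camera_model takes no time and is no camera call.
A pose or a line that the arm cannot do raises r.MotionError and nothing moves.
- workorder.sign_off(): hands the job in, once; it reports no verdict.
Readings, each from a call of its own:
- monitor.current_clock(): time.
- monitor.current_joint_positions(): joint angles.
- monitor.current_joint_velocities(): joint speeds.
- monitor.current_joint_efforts(): joint torques, N m.
- monitor.current_ee_pos(): TCP position.
- monitor.current_tcp_rot(): TCP orientation.
- monitor.current_ft_force(): force on the tool from outside, world axes, zero at the start.
- monitor.current_ft_torque(): the same for the moment, N m.
- monitor.current_opening(): opening from 0.0 (shut) to 1.0 (fully open).
Only numpy, scipy, OpenCV 4.12 (cv2) and the standard library are available. Lean on these libraries where they do the work, as an engineer would, in place of code of your own. Each camera call takes 0.05 s, during which the arm holds its last target. There are 200 camera calls.

## Working session

There is one attempt and no reset: what is moved stays moved. The work goes in short steps, each a Python script; the robot and the scene stay as the last script left them, time stands still between calls to the robot, and variables do not carry over. Pictures are saved under pics/ and viewed, about 12 in all and at most 16, crops included, and the job is handed in when it is done.

```bash
mkdir -p pics; python3 - <<'E'
from cell import r,set_gripper,ik,vision,workorder,monitor
import cv2
for n in ("scene","top"):
    cv2.imwrite(f"pics/{n}0.png",vision.snapshot(n)[:,:,::-1]); print(n,vision.camera_model(n))
print(vision.camera_model("wrist"),monitor.current_clock(),monitor.current_tcp_rot(),monitor.current_ee_pos(),monitor.current_ft_force())
E
```

```text
scene {'fov_y': 53.6882734388894, 'cx': 271.0289038407963, 'cy': 209.69963938196233, 'origin': array([ 1.09678434, -0.08110508,  0.51026003]), 'attitude': array([0.33099141, 0.28005379, 0.59114814, 0.68011648])}
top {'fov_y': 50.74332473418877, 'cx': 286.7963380744394, 'cy': 211.3525266306039, 'origin': array([ 0.36326833, -0.00656252,  0.85361868]), 'attitude': array([ 0.07682323, -0.07174391, -0.67490551,  0.73037905])}
{'fov_y': 65.70646984690485, 'cx': 279.57643690363005, 'cy': 210.08589548034286, 'tool_from_camera': array([[-1.12613558e-03,  2.65983626e-01, -9.63976889e-01,
        -1.42683410e-01],
       [ 9.99998647e-01,  1.45537104e-03, -7.66646176e-04,
        -2.14000886e-05],
       [ 1.19902872e-03, -9.63976448e-01, -2.65984905e-01,
        -6.79194157e-02],
       [ 0.00000000e+00,  0.00000000e+00,  0.00000000e+00,
         1.00000000e+00]])} 0.1 [-0.69439014 -0.13384193  0.69453442 -0.13240318] [ 0.23090956 -0.58001458  0.23025656] [-0.43795662  0.47110897 -0.89537724]
```

View pics/scene0.png

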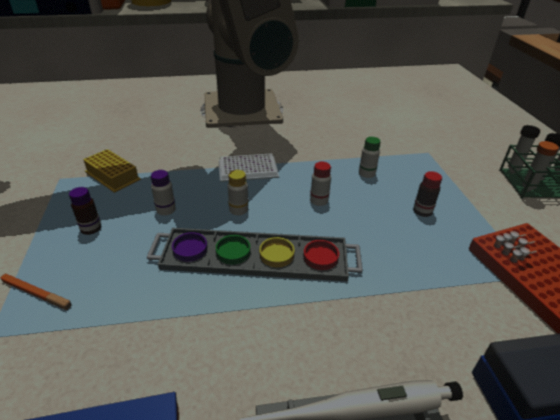

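View pics/top0.png

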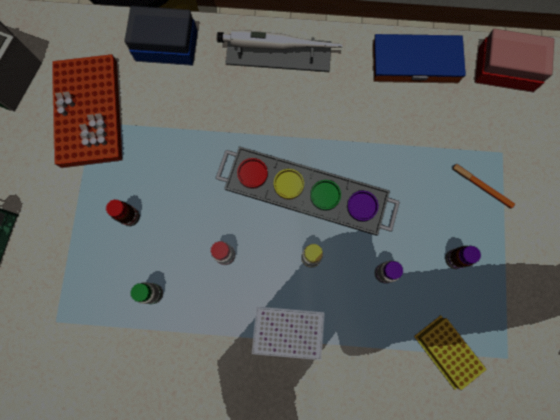

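```bash
cat > h.py <<'E'
from cell import r,set_gripper,ik,vision,workorder,monitor
import numpy as np, cv2
from scipy.spatial.transform import Rotation as R
def ray(n,u,v):
    m=vision.camera_model(n); f=210/np.tan(np.radians(m['fov_y']/2))
    d=R.from_quat(m['attitude']).apply([(u-m['cx'])/f,-(v-m['cy'])/f,-1]); return m['origin'],d/np.linalg.norm(d)
def tri(rays):
    A=sum(np.eye(3)-np.outer(d,d) for o,d in rays); b=sum((np.eye(3)-np.outer(d,d))@o for o,d in rays)
    p=np.linalg.solve(A,b); return p,max(np.linalg.norm(np.cross(p-o,d)) for o,d in rays)
def atz(n,uv,z):
    o,d=ray(n,*uv); return o+d*(z-o[2])/d[2]
def blob(img,uv,rad,hue):
    h=cv2.cvtColor(img,cv2.COLOR_BGR2HSV).astype(int)
    m=(abs((h[...,0]-hue+90)%180-90)<12)&(h[...,1]>120)&(h[...,2]>40)
    c=np.zeros(m.shape,np.uint8); cv2.circle(c,uv,rad,1,-1)
    n,l,s,ce=cv2.connectedComponentsWithStats((m&(c>0)).astype(np.uint8))
    k=1+np.argmax(s[1:,4]); return ce[k],s[k]
E
cat > m.py <<'E'
from h import *
hue=dict(violet=135,yellow=27,green=65,red=0)
B={'violet':((391,271),(160,178)),'yellow':((313,254),(237,177)),'green':((143,293),(372,145)),'red':((221,251),(321,170)),'violet_stock':((469,256),(81,195)),'red_stock':((118,211),(432,178))}
S={'violet':((362,206),(190,246)),'yellow':((288,184),(277,251)),'green':((325,195),(234,249)),'red':((253,173),(321,254))}
ti,si=cv2.imread('pics/top0.png'),cv2.imread('pics/scene0.png')
for D,rt,rs,zz in((B,15,14,.0755),(S,22,24,.008)):
    for k,(t,s) in D.items():
        h=hue[k.split('_')[0]]
        try:
            a,sa=blob(ti,t,rt,h);b,sb=blob(si,s,rs,h)
            p,e=tri([ray('top',*a),ray('scene',*b)])
            print(k,a.round(1),sa[2:],b.round(1),sb[2:],'P',p.round(4),'res',round(e,4),'rad',np.hypot(*p[:2]).round(3),atz('top',a,zz)[:2].round(3),atz('scene',b,zz)[:2].round(3))
        except Exception as x: print(k,x,ti[t[1],t[0]],si[s[1],s[0]])
E
python3 m.py
```

```text
violet [393.4 269.9] [ 18  18 256] [158.8 174.5] [ 17  10 120] P [ 0.4389 -0.1877  0.0831] res 0.0012 rad 0.477 [ 0.44  -0.188] [ 0.427 -0.191]
yellow [313.1 252.8] [ 17  17 235] [236.8 177.7] [ 16  16 221] P [ 0.4582 -0.0469  0.0767] res 0.0006 rad 0.461 [ 0.458 -0.046] [ 0.456 -0.047]
green [139.5 292.1] [ 18  17 251] [372.7 140.5] [13  7 67] P [0.3666 0.2453 0.0833] res 0.0004 rad 0.441 [0.367 0.248] [0.353 0.251]
red [219.5 250. ] [ 18  17 229] [321.9 168.8] [ 15  15 187] P [0.4499 0.1172 0.0774] res 0.0011 rad 0.465 [0.45  0.119] [0.447 0.117]
violet_stock [471.1 254.1] [ 18  18 236] [ 78.  192.2] [ 19  11 149] P [ 0.477  -0.322   0.0832] res 0.001 rad 0.576 [ 0.478 -0.324] [ 0.465 -0.327]
red_stock [115.1 208.5] [ 19  19 264] [432.7 179.1] [ 19  17 206] P [0.5097 0.313  0.0768] res 0.0004 rad 0.598 [0.51  0.314] [0.508 0.314]
violet [362.5 205.5] [ 30  30 731] [189.2 245.7] [ 35  25 549] P [ 0.5651 -0.1395  0.0162] res 0.0007 rad 0.582 [ 0.567 -0.14 ] [ 0.556 -0.141]
yellow [288.3 183.4] [ 30  30 715] [276.4 251.4] [ 35  30 844] P [0.598  0.0071 0.0154] res 0.0011 rad 0.598 [0.6   0.008] [0.59  0.007]
green [325.4 194.3] [ 30  30 699] [232.7 248.4] [ 34  26 554] P [ 0.5816 -0.0664  0.0162] res 0.0005 rad 0.585 [ 0.584 -0.066] [ 0.573 -0.067]
red [252.2 172.5] [ 31  30 713] [320.9 253.7] [ 35  31 800] P [0.6144 0.08   0.0163] res 0.0006 rad 0.62 [0.617 0.082] [0.606 0.082]
```

```bash
cat >> h.py <<'E'
Bt={'violet':(.439,-.188),'yellow':(.458,-.0465),'green':(.3665,.2465),'red':(.450,.118)}
St={'violet':(.565,-.1395),'yellow':(.598,.0074),'green':(.5815,-.0665),'red':(.6145,.0805)}
def q(a):
    x=np.array([0,0,-1.]);y=np.array([np.cos(a),np.sin(a),0]); return R.from_matrix(np.c_[x,y,np.cross(x,y)]).as_quat()
A=np.arctan2(-.0493,.2195)
H=.165
def log(t): print(t,'t',round(monitor.current_clock(),1),'op',round(monitor.current_opening(),3),'F',np.round(monitor.current_ft_force(),1),'p',np.round(monitor.current_ee_pos(),4))
def pick(k,a,pic=None):
    p=Bt[k]; set_gripper(1.0); r.goto([*p,H],q(a))
    if pic: cv2.imwrite(pic,vision.snapshot('wrist')[:,:,::-1])
    r.line_to([*p,.05],velocity=.2); hit=r.line_to([*p,.022],velocity=.08,guard=12); set_gripper(0.0); log(f'grip {k} {hit}')
def place(k,a):
    s=St[k]; p=Bt[k]; r.line_to([*p,H],velocity=.2); log('lift'); r.line_to([*s,H],ori=q(a),velocity=.25)
    r.line_to([*s,.040],velocity=.15); hit=r.line_to([*s,.024],velocity=.03,guard=3); log(f'down {hit}')
    set_gripper(1.0); r.line_to([*s,H],velocity=.2); log('away')
E
python3 - <<'E'
from h import *
for a in (A,A+np.pi):
    for D in (Bt,St):
        for k,p in D.items():
            for z in(.165,.022):
                j=ik([*p,z],q(a)); print(round(a,2),k,z,None if j is None else np.round(j,2))
E
```

```text
-0.22 violet 0.165 [-0.54  0.06 -0.43  1.08  0.    1.25]
-0.22 violet 0.022 [-0.54  0.23 -0.58  0.75  0.    1.25]
-0.22 yellow 0.165 [-0.24  0.03 -0.46  1.08  0.    1.55]
-0.22 yellow 0.022 [-0.24  0.21 -0.62  0.74  0.    1.55]
-0.22 green 0.165 [ 0.45 -0.   -0.5   1.08  0.    2.24]
-0.22 green 0.022 [ 0.45  0.18 -0.66  0.74  0.    2.24]
-0.22 red 0.165 [ 0.12  0.04 -0.45  1.08  0.    1.91]
-0.22 red 0.022 [ 0.12  0.22 -0.61  0.75  0.    1.91]
-0.22 violet 0.165 [-0.35  0.24 -0.21  1.11  0.    1.44]
-0.22 violet 0.022 [-0.35  0.39 -0.36  0.83  0.    1.44]
-0.22 yellow 0.165 [-0.1   0.27 -0.18  1.12  0.    1.7 ]
-0.22 yellow 0.022 [-0.1   0.41 -0.32  0.84  0.    1.7 ]
-0.22 green 0.165 [-0.22  0.25 -0.21  1.12  0.    1.57]
-0.22 green 0.022 [-0.22  0.39 -0.35  0.83  0.    1.57]
-0.22 red 0.165 [ 0.03  0.31 -0.13  1.14  0.    1.82]
-0.22 red 0.022 [ 0.03  0.44 -0.27  0.86  0.    1.82]
2.92 violet 0.165 [-0.54  0.06 -0.43  1.08 -0.   -1.89]
2.92 violet 0.022 [-0.54  0.23 -0.58  0.75 -0.   -1.89]
2.92 yellow 0.165 [-0.24  0.03 -0.46  1.08 -0.   -1.59]
2.92 yellow 0.022 [-0.24  0.21 -0.62  0.74 -0.   -1.59]
2.92 green 0.165 [ 0.45 -0.   -0.5   1.08  0.   -0.9 ]
2.92 green 0.022 [ 0.45  0.18 -0.66  0.74  0.   -0.9 ]
2.92 red 0.165 [ 0.12  0.04 -0.45  1.08  0.   -1.23]
2.92 red 0.022 [ 0.12  0.22 -0.61  0.75  0.   -1.23]
2.92 violet 0.165 [-0.35  0.24 -0.21  1.11 -0.   -1.7 ]
2.92 violet 0.022 [-0.35  0.39 -0.36  0.83 -0.   -1.7 ]
2.92 yellow 0.165 [-0.1   0.27 -0.18  1.12 -0.   -1.45]
2.92 yellow 0.022 [-0.1   0.41 -0.32  0.84 -0.   -1.45]
2.92 green 0.165 [-0.22  0.25 -0.21  1.12 -0.   -1.57]
2.92 green 0.022 [-0.22  0.39 -0.35  0.83 -0.   -1.57]
2.92 red 0.165 [ 0.03  0.31 -0.13  1.14  0.   -1.32]
2.92 red 0.022 [ 0.03  0.44 -0.27  0.86  0.   -1.32]
```

```bash
python3 - <<'E'
from h import *
pick('violet',A,'pics/w1.png')
cv2.imwrite('pics/w2.png',vision.snapshot('wrist')[:,:,::-1])
cv2.imwrite('pics/w12.png',np.hstack([cv2.resize(cv2.imread(f'pics/w{i}.png'),(400,300)) for i in (1,2)]))
E
```

```text
grip violet False t 3.8 op 0.428 F [-0.5  0.7  3.9] p [ 0.4395 -0.1883  0.0225]
```

View pics/w12.png

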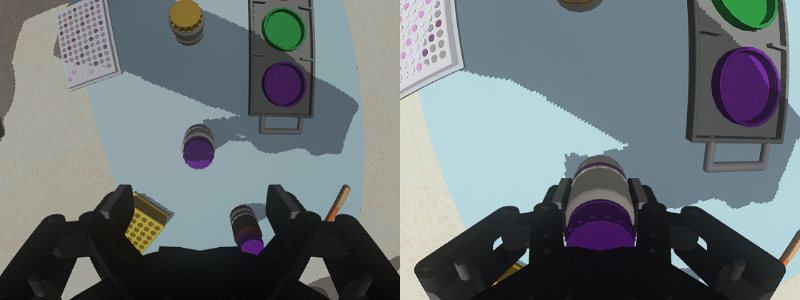

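The white violet bottle is upright between the pads (cap about (600,235) in the right half), and the opening of 0.43 fits its 38 mm body. Next I place it.

```bash
python3 - <<'E'
from h import *
place('violet',A)
r.line_to([.5,-.19,.2],velocity=.25)
cv2.imwrite('pics/w3.png',np.hstack([cv2.resize(vision.snapshot(n)[:,:,::-1],(400,300)) for n in('scene','wrist')]))
E
```

```text
lift t 4.7 op 0.428 F [-0.7 -0.3 -1. ] p [ 0.438  -0.1874  0.1636]
down True t 6.8 op 0.432 F [-0.8  0.1  4.6] p [ 0.5656 -0.1397  0.0304]
away t 8.1 op 1.003 F [-0.5 -0.3  1.2] p [ 0.5641 -0.1392  0.1639]
```

View pics/w3.png

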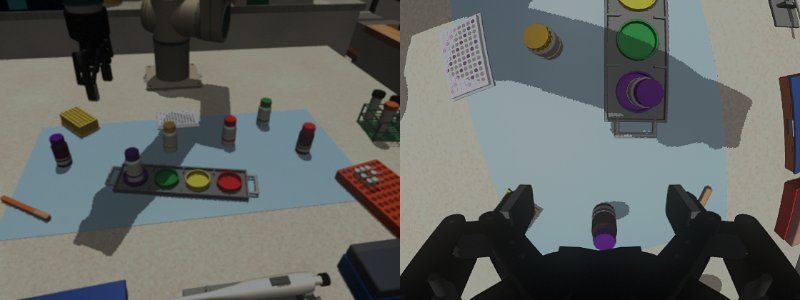

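The scene view shows the violet bottle upright in the violet seat, about (133,165) in the left half, with the other bottles undisturbed. Contact came at the height I expected, so I carry on with the rest.

```bash
python3 - <<'E'
from h import *
for k in('green','yellow','red'):
    pick(k,A)
    if not .38<monitor.current_opening()<.48: print('BAD GRIP');break
    place(k,A)
r.goto([.40,-.3,.25],q(A)); r.pause(.3); log('end')
im=[vision.snapshot(n)[:,:,::-1] for n in('scene','top')]
cv2.imwrite('pics/s4.png',im[0]);cv2.imwrite('pics/t4.png',im[1])
cv2.imwrite('pics/f4.png',np.hstack([cv2.resize(i,(400,300)) for i in im]))
E
```

```text
grip green False t 12.3 op 0.427 F [-0.5 -0.1  5.3] p [0.3671 0.2468 0.0226]
lift t 13.2 op 0.435 F [ 0.1  0.6 -1. ] p [0.3654 0.246  0.1637]
down True t 16.3 op 0.426 F [-0.5 -0.3  3.1] p [ 0.5825 -0.0668  0.0306]
away t 17.6 op 1.002 F [ 0.2 -0.6 -0.3] p [ 0.5806 -0.0663  0.1639]
grip yellow False t 20.2 op 0.433 F [-1.6 -0.1  5.5] p [ 0.4585 -0.0466  0.0226]
lift t 21.0 op 0.426 F [ 0.   0.1 -0.5] p [ 0.4569 -0.0463  0.1637]
down True t 23.2 op 0.427 F [-0.3 -0.6  4.3] p [0.5989 0.0073 0.0306]
away t 24.5 op 1.001 F [ 0.1 -0.1 -0.7] p [0.5971 0.0075 0.1638]
grip red False t 27.2 op 0.432 F [-1.2  0.2  5. ] p [0.4505 0.1181 0.0227]
lift t 28.1 op 0.429 F [ 0.1 -0.4 -0.5] p [0.4488 0.1178 0.1637]
down True t 30.3 op 0.432 F [-0.9  0.2  3.7] p [0.6155 0.0805 0.0307]
away t 31.7 op 0.998 F [-0.2  0.4  0. ] p [0.6136 0.0805 0.1638]
end t 33.6 op 0.999 F [ 0.1  0.2 -0.9] p [ 0.4004 -0.2996  0.2499]
```

View pics/f4.png

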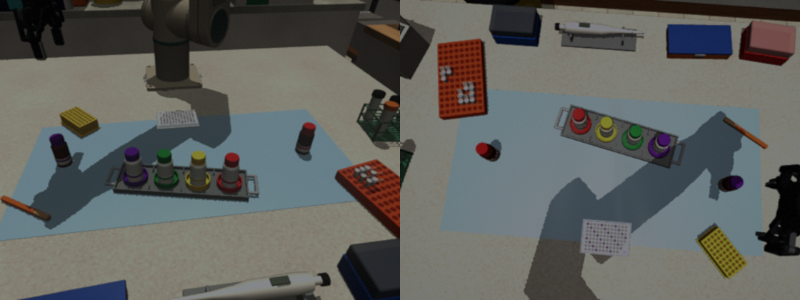

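All four bottles stand upright in the seats of their own colour, and both stock bottles look unmoved. I'll check that with numbers before handing in.

```bash
python3 - <<'E'
from h import *
im=cv2.imread('pics/t4.png');hue=dict(violet=135,yellow=27,green=65,red=0)
for k,uv in {'violet':(364,199),'green':(327,187),'yellow':(287,175),'red':(251,166)}.items():
    a,s=blob(im,uv,12,hue[k]); print(k,a.round(1),s[2:],((atz('top',a,.091)[:2]-St[k])*1e3).round(1),'mm')
for k,uv,o in(('violet',(469,256),(471.1,254.1)),('red',(118,211),(115.1,208.5))): print('stock shift px',blob(im,uv,15,hue[k])[0]-o)
workorder.sign_off(); log('done')
E
```

```text
violet [368.1 196.1] [ 16  18 196] [-0.2  3.3] mm
green [329.4 183.7] [ 17  19 222] [0.7 0.2] mm
yellow [288.5 172.3] [ 18  19 250] [-0.5  0.6] mm
red [250.2 161.7] [ 18  16 215] [-2.5 -2. ] mm
stock shift px [0.70487805 0.13902439]
stock shift px [-0.06197719  0.0095057 ]
the job is handed in; nothing more can be done
the job is handed in; nothing more can be done
```

The four white bottles (violet, green, yellow and red) now stand upright in the seats matching their caps. Each was lowered until light contact at about the height expected for the seat floor, then released. I signed the job off at about 34 s on the robot's clock, with the gripper open and well clear of everything.

- **Seating:** the last top view put the caps 0.7 to 3.3 mm from the seat centres, inside the 8 mm of play each seat allows. The violet (3.3 mm) and red (about 3.2 mm) readings may be partly error, because the circle I searched within clipped part of each cap.
- **Stock bottles:** the two amber bottles were never touched. The red one's cap shifted under 0.1 px between pictures and the violet one's 0.7 px, about 1 mm and within measuring noise.
- **Forces:** the highest force in my readings was about 5.5 N, sampled at each step rather than continuously.
- **Failed checks:** none of the checks failed or disagreed.

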